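# Set the bedside tablet dispenser's dose and hold its shutter open

## Task

On the bedside tablet dispenser, with the shutter still home, turn the dose knob until the dose pointer lines up with its mark; turn the knob, do not push the pointer. Then take the shutter's upright grip, pull the spring-loaded shutter out until its index tip lines up with its own mark, and finish while still holding it there with the gripper, because the tablets only run while it is held open. The dose setting must stay as set, and the things standing around and on the dispenser must be left alone.

Things in the scene. Friction and masses are not known exactly. Their poses are not given: they have to be found in the camera images.
- dispenser: White tablet dispenser fixed to the table: box 180 (x) x 310 (y) x 50 mm high; origin at the centre of its underside, z up. On its deck, 50 mm up, in its frame: clear round hopper (84 mm across, top 110 mm above the table) at x -35, y +108; dose knob at x +40, y -105; dose pointer's track along y at x +40; shutter at x -35.
- knob: Dose knob, upright axis: grey disc 46 mm across, 13 mm high, with a bar grip 44 (own x) x 12 mm (own y), 12 to 44 mm above the deck. Origin on the axis at deck height; turns with the knob. Clockwise from above drives the pointer to the dispenser's +y, 16 mm per rad; 4 rad from stop to stop (pointer starts near the -y stop). Resists 0.05 N m, stays where left.
- pointer: Dose pointer: small grey block, 12 x 10 x 7 mm, that runs along the dispenser's y on the deck, driven only by the knob (64 mm of travel), with a black pointed tip towards the dispenser's +x. Origin under its block at deck height. Not to be pushed directly.
- pointer_tip (a point): Point of the black tip of the dose pointer, 22 mm to the dispenser's +x of the pointer's origin. Its axes are parallel to the dispenser's.
- dose_mark_tip (a point): Point of the dose mark: a fixed black rider, 22 x 10 x 6 mm, on the deck on the +x side of the pointer's track, its point facing the pointer's tip across a 2 mm gap. Aligned when both points have the same y in the dispenser's frame. At the start the pointer is 12 to 46 mm short of it, on its -y side.
- shutter: Aluminium spring-return slide with an upright grip plate 26 (x) x 14 mm (y), 6 to 52 mm above the deck. Origin under the grip at deck height, axes as the dispenser's. Home: dispenser x -35, y +10. Pulls out towards the dispenser's -y, away from the hopper, at most 65 mm; springs home when released. Spring 3.5 N at home, plus 0.1 N per mm.
- shutter_grip (a point): Point on the shutter's upright grip, at its middle in x and y, 35 mm above the deck: a good height for the finger pads' centre.
- shutter_tip (a point): Point of the black index tip on the shutter's +x side, 24 mm to the dispenser's +x of the shutter's origin, 4 mm above the deck.
- shutter_mark_tip (a point): Point of the shutter mark: a fixed black rider, 22 x 10 x 6 mm, on the deck on the +x side of the shutter, its point facing the shutter's index tip across a 2 mm gap. The shutter is at its mark when both points have the same y in the dispenser's frame: 24 to 50 mm out from home.
- tin: Small round steel tablet tin, 32 mm across, 12 mm high, loose on the deck at its -x, -y corner; origin at the centre of its underside. Bystander.
- glass: Drinking glass, 76 mm across, 125 mm high, on the table past the hopper end of the dispenser; origin at the centre of its underside. Bystander.
- pill_bottle: White pill bottle, 48 mm across, 85 mm high, on the table past the knob end of the dispenser; origin at the centre of its underside. Bystander.
- phone: Black telephone lying flat, 75 x 150 x 9 mm, on the table on the robot's side of the dispenser; origin at the centre of its underside. Bystander.
- book: Blue book lying flat, 120 x 180 x 24 mm, beyond the dispenser; origin at the centre of its underside. Bystander.
- spectacle_case: Dark spectacle case, 155 (own x) x 55 x 35 mm, lying on the robot's right; origin at the centre of its underside. Bystander.
- mug: White mug, 80 mm across, 90 mm high, handle at its own +y, on the robot's left; origin at the centre of its underside. Bystander.

How it is judged (in metres and radians):
On the way, in this order (a step that is already met when the one before it is completed fails the run):
1. the dose pointer lines up with its mark, within 4 mm, while the shutter is still home (y of pointer_tip in the frame of dose_mark_tip between -0.004 and 0.004 m and y of shutter_tip in the frame of dispenser above 0.004 m), for 0.3 s.
2. the shutter, gripped by the fingers, is pulled out to its mark, within 5 mm (y of pointer_tip in the frame of dose_mark_tip between -0.004 and 0.004 m and y of shutter_tip in the frame of shutter_mark_tip between -0.005 and 0.005 m and contact force between the fingers and shutter above 3 N), for 0.3 s.
At the end, for the whole second after the job is handed in: The dose pointer's tip is within 4 mm of its mark along the track; the shutter's index tip is within 5 mm of its mark along the slide and at rest, held against its spring by the gripper's fingers (more than 3 N on the shutter) (all of step 2 and linear speed of shutter below 0.01 m/s); the arm keeps its last pose, push and grip.
It fails at once if the robot pushes the dose pointer directly (more than 2 N) (contact force between any of the fingers, the arm and pointer above 2 N).
It fails at once if one of the bystanders is moved by more than 20 mm (distance of any of tin, glass, pill_bottle, phone, book, spectacle_case, mug from where it was at the start of the episode above 0.02 m).
It also fails if it takes over 64 s, if anything falls off the work surface, if the arm or the gripper's body presses on something with over 40 N, if the wrist force passes 120 N, or if a joint passes its speed limit or range.

## Robot

A 7-joint arm with a two-finger parallel gripper is mounted at the origin on the work surface. World frame = base frame: x ahead of the robot, y to its left, z up, the work surface at z = 0. Lengths are in mm, angles in degrees, forces in N, time in s.
With the tool pointing down it reaches from about 425 to 875 mm from the base axis. Payload 8.4 kg.
Tool frame: the origin (TCP) lies at the very end of the fingers, on their centre line; the grasp point (between the pads) lies 19 mm behind it; z points along the fingers, y is the line along which they close (so a half turn about z gives the same grasp; the last joint's range is limited). The gripper opens to 85 mm and grips with 20 to 120 N. Pads are 22 mm wide; open, the fingers measure 114 mm over their backs; the gripper's body (76 mm by 85 mm) begins 54 mm behind the grasp point. The pads swing forward as they close: fully open they stand 13 mm farther back than shut.
Start: joints at [-79.137, 19.091, 2.286, 83.961, -0.768, 76.965, -3.352], TCP at [185.123, 623.052, 231.308] pointing down, gripper open.
Joint ranges: [-147.57, 147.57], [-21.85, 119.76], [-74.77, 79.35], [14.55, 137.4], [-85.83, 265.84], [4.83, 119.75], [-152.11, 152.11]. Speed limits (degrees/s): [127.2, 127.2, 159.86, 159.86, 180, 180, 180].

## Interface

Orientations are given as a 3x3 rotation matrix whose columns are the frame's x, y, z axes.
In Python, from bench import robot, kinematics, read_camera gives the robot as it stands. Calls block until the motion is done:
- robot.move_ptp(position, orientation): joint-space move of the TCP to a pose.
- robot.move_straight(position, feed=150, rot=None, f_stop=None): straight line of the TCP; rot=None keeps the orientation; feed is the mean speed in mm/s. With f_stop (N) it stops when the force on the tool has changed by that much, and returns True; else False.
- robot.movej(angles): joint-space move.
- robot.gripper_to(opening): finger opening in mm; the grip force is fixed at half the most; returns when the fingers have stopped.
- robot.sleep(seconds).
- kinematics.solve_ik(position, orientation): joint angles nearest the present ones, or None.
- read_camera(name): name is "scene" or "top" or "wrist"; returns a dict with "image" (384x512x3 uint8, blue, green, red), "K" (3x3 intrinsics, pixels), "view" (4x4, takes a point from world to camera coordinates). Camera axes: x right, y down, z forward; pixel columns grow to the right and rows downward; lengths in mm; the calibration is good to about 2 mm. A picture is of the moment at which its call begins. There is no depth.
A pose or a line that the arm cannot do raises robot.PlanningError and nothing moves.
- robot.finish_job(): hands the job in; it is judged then, once.
Readings, each from a call of its own:
- robot.current_time_s(): time.
- robot.current_joint_positions(): joint angles.
- robot.current_joint_vel(): joint speeds.
- robot.current_tau(): joint torques, N m.
- robot.current_ee_pos(): TCP position.
- robot.current_tcp_rot(): TCP orientation.
- robot.current_force(): force on the tool from outside, world axes, zero at the start.
- robot.current_moment(): the same for the moment, N m.
- robot.current_width(): finger opening in mm.
- robot.current_gripper_force(): force on a finger pad.
Only numpy, scipy, OpenCV 4.12 (cv2) and the standard library are available. Lean on these libraries where they do the work, as an engineer would, in place of code of your own. Each camera call takes 0.05 s, during which the arm holds its last target. There are 200 camera calls.

## Working session

There is one attempt and no reset: what is moved stays moved. The work goes in short steps, each a Python script; the robot and the scene stay as the last script left them, time stands still between calls to the robot, and variables do not carry over. Pictures are saved under pics/ and viewed, at most 10 in all, crops included, and the job is handed in when it is done.

```bash
mkdir -p pics; ls; python3 - <<'E'
from bench import robot, read_camera
import cv2,numpy as np
for n in ("scene","top"):
    c=read_camera(n); cv2.imwrite(f"pics/{n}0.png",c["image"]); print(n,c["K"].tolist(),np.round(c["view"],4).tolist())
print(robot.current_time_s())
E
```

```text
pics
scene [[418.0414797282628, 0.0, 258.953532422862], [0.0, 418.0414797282628, 188.5567011897764], [0.0, 0.0, 1.0]] [[-0.1724, 0.985, -0.0085, 103.4755], [0.8258, 0.1398, -0.5464, -410.3858], [-0.537, -0.1012, -0.8375, 1465.4157], [0.0, 0.0, 0.0, 1.0]]
top [[374.8253892315612, 0.0, 254.12483947158356], [0.0, 374.8253892315612, 189.84873688051056], [0.0, 0.0, 1.0]] [[0.0292, -0.9994, 0.0166, -17.7284], [-0.992, -0.031, -0.1226, 565.9648], [0.1231, -0.0129, -0.9923, 1067.6259], [0.0, 0.0, 0.0, 1.0]]
0.1
```

View pics/top0.png

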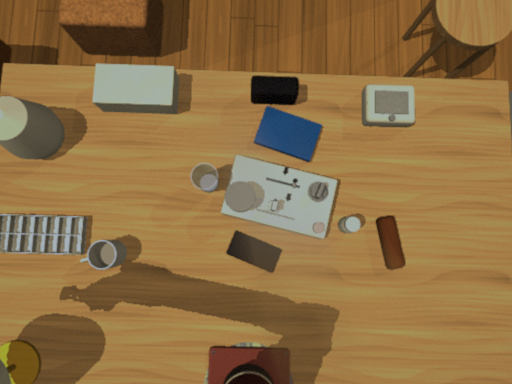

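View pics/scene0.png

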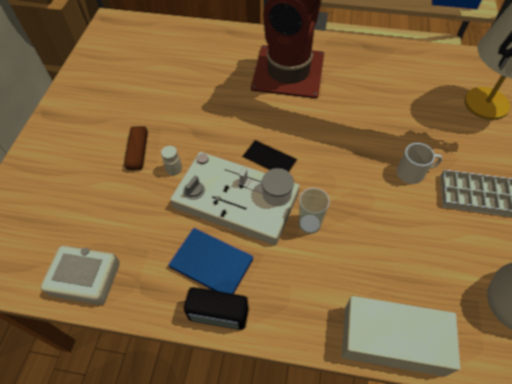

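Top view: dispenser corners are about (235,157), (338,181), (327,237), (222,211), with the knob at (318,191), the shutter grip near (275,205), the hopper at (241,197) and the tin at (319,228). I'll get a rough pose, then take a wrist view from above.

```bash
cat > h.py <<'E'
from bench import robot, kinematics, read_camera
import cv2,numpy as np
def ray(c,px,z):
    K,V=c["K"],c["view"]; R,t=V[:3,:3],V[:3,3]
    o=-R.T@t; d=R.T@np.linalg.inv(K)@np.array([px[0],px[1],1.]); return o+d*(z-o[2])/d[2]
def proj(c,P):
    p=c["K"]@(c["view"][:3,:3]@np.asarray(P,float)+c["view"][:3,3]); return p[:2]/p[2]
def down(yaw): # tool z down; closing axis y at world angle yaw (deg)
    a=np.radians(yaw); y=np.array([np.cos(a),np.sin(a),0]); z=np.array([0,0,-1.]); return np.column_stack([np.cross(y,z),y,z])
E
python3 - <<'E'
from h import *
c=read_camera("top")
P=[ray(c,p,50) for p in [(235,157),(338,181),(327,237),(222,211)]]
print(np.round(P)); m=np.mean(P,0)
ey=(P[0]-P[1]+P[3]-P[2]); yaw=np.degrees(np.arctan2(-ey[0],ey[1])); print(m,yaw,[np.linalg.norm(P[i]-P[i-1]) for i in range(4)])
print(np.round(robot.current_tcp_rot(),2))
for dy in (0,90,-90,180):
    q=kinematics.solve_ik([m[0]-60,m[1],380],down(yaw+dy)); print(dy,q)
E
```

```text
[[ 660.   58.   50.]
 [ 598. -245.   50.]
 [ 435. -213.   50.]
 [ 500.   90.   50.]]
[548.15993456 -77.29425913  50.        ] -11.823312436844827 [np.float64(162.51242686516028), np.float64(309.1698421347072), np.float64(166.25106878479022), np.float64(310.3387292879159)]
[[-0.96  0.28 -0.  ]
 [ 0.28  0.96 -0.  ]
 [-0.   -0.   -1.  ]]
0 [-11.48566157  -2.05444737  14.89043549  90.90862557   0.52792194
  91.07684185  -8.41776343]
90 [-9.7064898  -1.95485814 13.17336387 90.83354576  0.44550445 91.06987621
 81.64448056]
-90 [ -47.2444203    -5.35059303   48.0549725    92.14608841    3.97835551
   91.43263953 -101.03755143]
180 None
```

```bash
python3 - <<'E'
from h import *
R=down(-11.8)
robot.move_ptp([520,-85,380],R)
c=read_camera("wrist"); cv2.imwrite("pics/w1.png",c["image"])
V=c["view"];print(-V[:3,:3].T@V[:3,3], np.round(V[:3,:3],2).tolist(), robot.current_time_s())
E
```

```text
[536.32726114  -4.18015395 522.59295189] [[0.98, -0.2, -0.0], [-0.19, -0.93, 0.32], [-0.06, -0.31, -0.95]] 3.0083
```

View pics/w1.png

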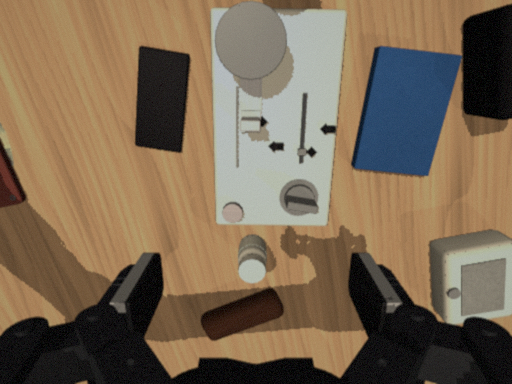

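Wrist view: deck corners are about (211,10), (346,11), (329,224), (217,224); knob at (300,197), pointer tip near (316,152), dose mark tip near (320,129), shutter index tip near (268,122) and shutter mark tip near (268,147). I'll enlarge it to refine these.

```bash
python3 - <<'E'
import cv2
i=cv2.imread("pics/w1.png")[85:235,205:355]
cv2.imwrite("pics/w1z.png",cv2.resize(i,None,fx=4,fy=4,interpolation=cv2.INTER_CUBIC))
E
```

```text
(no output)
```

View pics/w1z.png

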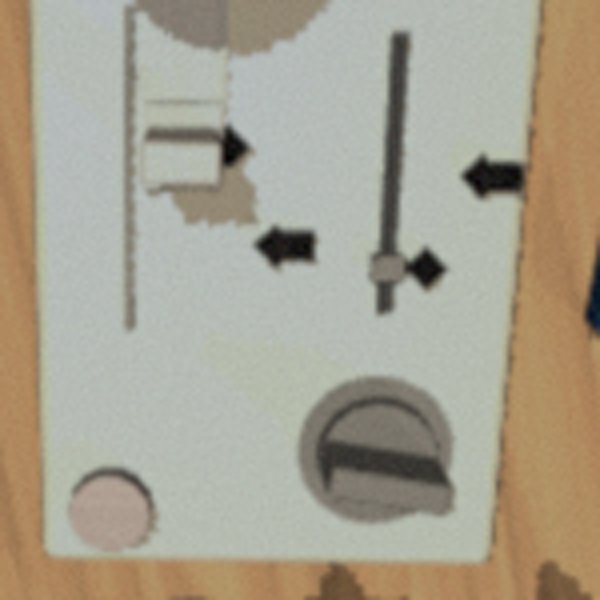

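```bash
python3 - <<'E'
from h import *
from scipy.optimize import least_squares
c=read_camera("wrist")
f=lambda u,v:(205+u/4,85+v/4)
obs=[((211,10),(-90,155,50)),((346,11),(90,155,50)),(f(492,562),(90,-155,50)),(f(46,557),(-90,-155,50)),(f(377,449),(40,-105,63)),((251,41),(-35,108,110))]
def w(p,q):
    a=p[2];return np.array([p[0]+np.cos(a)*q[0]-np.sin(a)*q[1],p[1]+np.sin(a)*q[0]+np.cos(a)*q[1],q[2]])
r=lambda p:np.concatenate([proj(c,w(p,q))-np.array(o) for o,q in obs])
s=least_squares(r,[548,-77,-.2],loss='soft_l1');p=s.x;print(p,np.degrees(p[2]),np.round(r(p),1))
def inv(P):
    a=p[2];d=P[:2]-p[:2];return np.round([np.cos(a)*d[0]+np.sin(a)*d[1],-np.sin(a)*d[0]+np.cos(a)*d[1]],1)
for n,u,z in [("ptip",(446,268),54),("dmark",(461,176),53),("stip",(251,148),54),("smark",(254,245),53),("bar1",(325,470),94),("bar2",(452,485),94),("bar3",(452,515),94),("barfoot1",(322,440),63),("barfoot2",(440,456),63),("griptopL",(147,143),102),("griptopR",(222,143),102),("tin",(110,512),62)]:
    P=ray(c,f(*u),z);print(n,np.round(P,1),inv(P))
np.save("pose.npy",p)
E
```

```text
[ 5.50484616e+02 -7.41424377e+01 -2.18245361e-01] -12.50453807354874 [-1.9 -4.   2.7 -2.9  0.4  1.7 -1.2  1.6  0.6  3.  -0.2  0.3]
ptip [ 603.3 -119.6   54. ] [ 61.4 -32.9]
dmark [613.6 -87.8  53. ] [64.5  0.4]
stip [541.9 -62.6  54. ] [-10.9   9.4]
smark [536.3 -97.2  53. ] [ -8.9 -25.6]
bar1 [ 545.5 -172.6   94. ] [ 16.4 -97.2]
bar2 [ 588.4 -187.3   94. ] [  61.5 -102.2]
bar3 [ 586.7 -198.6   94. ] [  62.3 -113.7]
barfoot1 [ 547.1 -172.7   63. ] [ 18.  -96.9]
barfoot2 [ 589.4 -188.    63. ] [  62.7 -102.7]
griptopL [509.2 -48.4 102. ] [-45.9  16.2]
griptopR [532.6 -53.3 102. ] [-22.   16.5]
tin [ 462.7 -185.3   62. ] [ -61.6 -127.5]
```

Residuals match the known geometry: shutter tip x −10.9 (nominal −11), y 9.4 (nominal 10); pointer tip x 61.4 (nominal 62). That means a 33 mm dose change, or 119° clockwise. The shutter needs to come out 35 mm. Next, the knob.

```bash
cat >> h.py <<'E'
p=np.load("pose.npy"); a0=np.degrees(p[2])
def w(x,y,z):
    a=p[2];return np.array([p[0]+np.cos(a)*x-np.sin(a)*y,p[1]+np.sin(a)*x+np.cos(a)*y,z])
E
python3 - <<'E'
from h import *
yaw=a0-6.8+90
robot.gripper_to(45)
robot.move_ptp(w(40,-105,160),down(yaw))
print(robot.current_joint_positions().round(1) if hasattr(robot.current_joint_positions(),'round') else robot.current_joint_positions())
print(robot.move_straight(w(40,-105,69),feed=80,f_stop=15), robot.current_ee_pos(), robot.current_time_s())
robot.gripper_to(5)
print(robot.current_width(),robot.current_gripper_force(),robot.current_force(),robot.current_moment(),robot.current_time_s())
print([kinematics.solve_ik(w(40,-105,69),down(yaw-d)) for d in (60,119,125)])
c=read_camera("wrist"); cv2.imwrite("pics/w2.png",c["image"])
E
```

```text
[-3.3 16.  20.5 97.8 -6.  67.3 89.4]
False [ 567.22233193 -185.45486302   69.60279937] 6.3
11.032915112429299 58.807827830314636 [-1.19612166  2.2737745   5.3580144 ] [ 0.57211004  0.35539746 -0.03156634] 6.7
[array([-10.99363764,  22.7453157 ,  30.50949238, 103.16667187,
       -13.42853466,  57.69558489,  35.49485871]), array([-19.83271547,  25.34329058,  42.1256108 , 103.57109892,
       -19.6511542 ,  58.62262316, -18.34406226]), array([-20.73039179,  25.70425207,  43.35514193, 103.6097069 ,
       -20.37940905,  58.76601273, -23.7424894 ])]
```

View pics/w2.png

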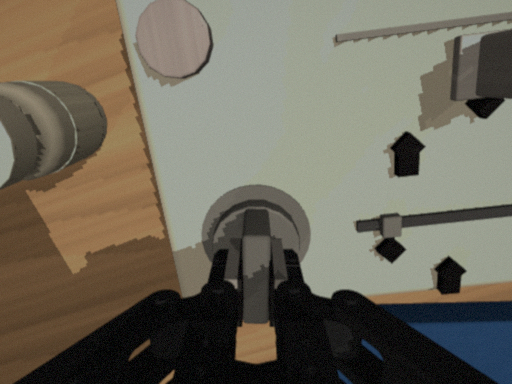

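Width is 11 mm, so the fingers hold the bar. Turning clockwise.

```bash
python3 - <<'E'
from h import *
yaw=a0-6.8+90
for d in np.arange(1,9)*14:
    robot.move_ptp(w(40,-105,69),down(yaw-d))
print(robot.current_time_s(),robot.current_force(),robot.current_moment(),robot.current_width())
c=read_camera("wrist"); cv2.imwrite("pics/w3.png",c["image"])
E
```

```text
9.3833 [-5.38772913  3.15479929 10.15313565] [ 0.70011063  1.07920317 -0.07829071] 10.532051454476944
```

View pics/w3.png

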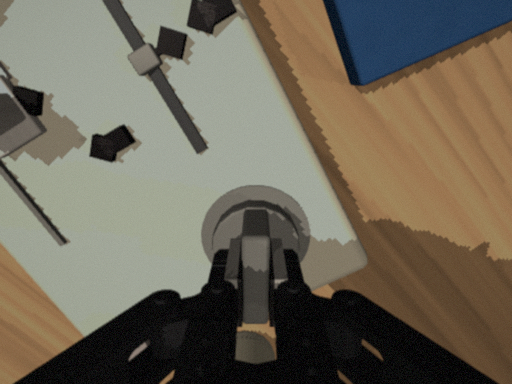

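```bash
python3 - <<'E'
import cv2
i=cv2.imread("pics/w3.png")[0:100,120:250]
cv2.imwrite("pics/w3z.png",cv2.resize(i,None,fx=6,fy=6,interpolation=cv2.INTER_CUBIC))
E
```

```text
(no output)
```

View pics/w3z.png

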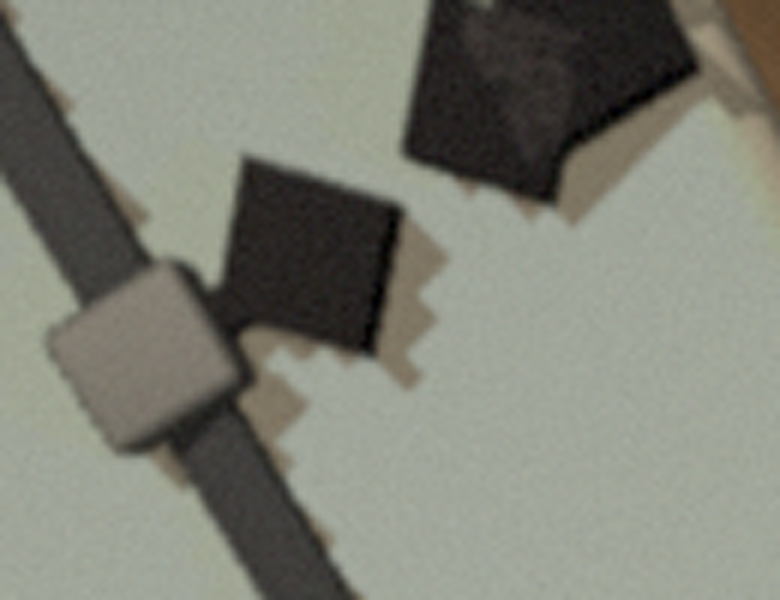

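```bash
python3 - <<'E'
from h import *
yaw=a0-6.8+90
f=lambda u,v:(120+u/6,v/6)
def dy(c,z1,a,b):
    d=ray(c,f(*b),53)-ray(c,f(*a),z1); return -np.sin(p[2])*d[0]+np.cos(p[2])*d[1], np.cos(p[2])*d[0]+np.sin(p[2])*d[1]
c=read_camera("wrist"); g=dy(c,54,(402,208),(404,155))
print(g,dy(c,53,(402,208),(404,155)))
d=112+np.degrees(g[0]/16); print(d)
if 113<d<130:
    robot.move_ptp(w(40,-105,69),down(yaw-d)); robot.sleep(.3)
    c=read_camera("wrist"); 
    cv2.imwrite("pics/w4.png",cv2.resize(c["image"][0:100,100:250],None,fx=5,fy=5,interpolation=cv2.INTER_CUBIC))
    cv2.imwrite("pics/w4f.png",c["image"])
E
```

```text
(np.float64(3.123642713974067), np.float64(1.9389511383226004)) (np.float64(2.9245818423412913), np.float64(2.0489501134282837))
123.18572151359402
```

View pics/w4.png

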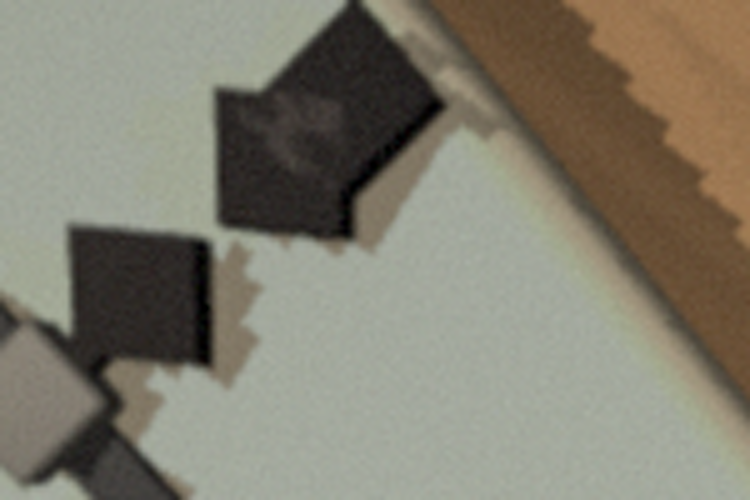

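The tips line up within about 1 mm: (210,240) and (218,222) in the zoom, along the rider axis. Releasing the knob and going to the shutter.

```bash
python3 - <<'E'
from h import *
robot.gripper_to(40)
robot.move_straight(w(40,-105,150),feed=120)
best=a0+90
robot.move_ptp(w(-35,10,170),down(best))
print(robot.current_joint_positions(),robot.current_time_s())
print(robot.move_straight(w(-35,10,66),feed=80,f_stop=15),robot.current_ee_pos())
robot.gripper_to(5)
print(robot.current_width(),robot.current_gripper_force(),robot.current_force())
print(robot.current_ee_pos())
robot.move_straight(w(-35,-25,66),feed=40); robot.sleep(.3)
print(robot.current_ee_pos(),w(-35,-25,66),robot.current_width(),robot.current_gripper_force(),robot.current_force(),robot.current_time_s())
c=read_camera("wrist"); cv2.imwrite("pics/w5.png",c["image"])
E
```

```text
[-22.19210571   6.53974154  25.47650358 107.4583249   -3.0444978
  66.68798272  81.75128728] 12.975
False [518.88996602 -56.81790056  66.50882311]
13.650959976262856 58.53953003883362 [-0.19485018  2.10473052  3.78870158]
[518.87917165 -56.15459583  66.44792873]
[511.48787744 -89.43716292  66.44799315] [510.90193228 -90.97131633  66.        ] 13.020679816331846 58.827924728393555 [-0.21092025  6.89075079  6.79546422] 16.0917
```

View pics/w5.png

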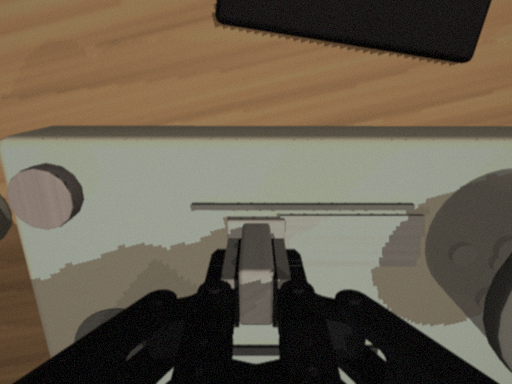

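Wrist view: the shutter grip is held (width 13 mm, 59 N), but the hand hides the tips. TCP displacement says 34 of 35 mm. I'll nudge 1.2 mm more and check with the fixed cameras.

```bash
python3 - <<'E'
from h import *
robot.move_straight(w(-35,-26.2,66),feed=10); robot.sleep(.3)
e=np.array(robot.current_ee_pos());d=e[:2]-p[:2];print(e,-np.sin(p[2])*d[0]+np.cos(p[2])*d[1],robot.current_force(),robot.current_gripper_force())
o=[]
for n in ("scene","top"):
    c=read_camera(n); print(n,[proj(c,w(*q)).round(1).tolist() for q in ((-11,-25,54),(-9,-25,53),(64,0,53),(62,0,54))])
    x,y=proj(c,w(25,-20,54)).astype(int); o.append(cv2.resize(c["image"][y-35:y+35,x-45:x+45],None,fx=8,fy=8,interpolation=cv2.INTER_CUBIC)); print(x-45,y-35)
    cv2.imwrite(f"pics/z_{n}.png",o[-1])
E
```

```text
[511.2146531  -90.59188976  66.43328852] -24.561864511939945 [0.50323966 7.25294369 6.07374213] 58.847336769104004
scene [[228.3, 184.1], [228.0, 184.9], [225.0, 209.3], [225.3, 208.5]]
179 160
top [[287.0, 201.0], [287.1, 200.4], [284.7, 174.1], [284.6, 174.7]]
243 153
```

View pics/z_scene.png

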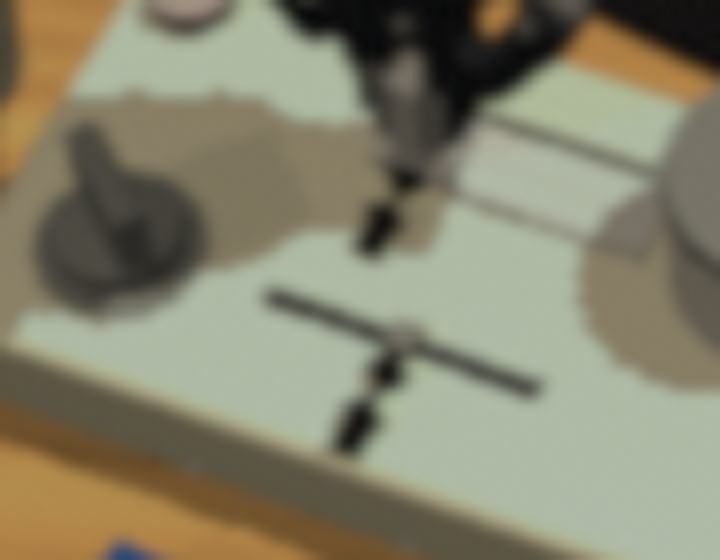

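The dose pair, tip (385,370) and rider (350,432), and the shutter pair, tip (403,182) and rider (373,235), both lie along the dispenser's x direction with the same slope. Both are aligned, so I'm handing in.

```bash
python3 -c "
from bench import robot
print(robot.finish_job(),robot.current_time_s())"
```

```text
the job is handed in; nothing more can be done
the job is handed in; nothing more can be done
```

I turned the knob until the dose pointer was within about 1 mm of its mark, pulled the shutter to its mark (both looked aligned on camera), and handed the job in with the gripper still holding it at about 59 N; the hand-in gave no verdict.

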